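# Load a filter cartridge and clamp it home

### The job

Stand the filter cartridge in the pocket of the clamping fixture, finding the pocket by touch against its raised fence because the sliding cradle is set a little differently each time, and let it go. Then swing the hinged clamp arm over and press it down until the cartridge is felt to be fully home on its seat, and let go with the clamp down. Work gently: force neither the cartridge nor the cradle, and leave the other things on the bench undisturbed.

Things in the scene. Friction and masses are not known exactly. Their poses are not given: they have to be found in the camera images.
- cartridge: Loose white plastic filter cartridge, 80 mm tall, upright, about 0.18 kg. Origin: centre of its underside, z up. Body 40 (x) x 56 (y) mm up to 54 mm; its lowest 2 mm are 1 mm narrower on each side. On it a grip block 22 (x) x 36 (y) mm from 54 to 80 mm, to be taken from above. Goes in the pocket either way round, its x along the fixture's x (a half turn makes no difference).
- fixture: Fixed clamping fixture, aluminium base plate 175 x 150 x 10 mm. Origin: under the plate on the worktop, z up, x from its front to the hinge, y across; all points below use this frame. It carries a grey plastic cradle (66 x 92 mm in x, y) with a pocket, and two hinge cheeks up to 121 mm high at x 43 to 77, y -25 to 25 mm. Contact forces are summed over it, so a clamp push of 30 N counts 60.
- slide_mid (a point): Middle of the cradle's cross slide, at mouth height: x -15, y 0, z 56 mm in the fixture. The cradle's middle lies anywhere from -14 to +14 mm in y from here; NOT reported. The slide is clamped: 80 N would be needed to shift it, so do not shove. Its pocket is 43 (x) x 59 (y) mm with 1.5 mm bevelled lips, except at the +y fence.
- fence_mid (a point): Top of the fence's inner face if the cradle stood at mid-slide: x -15, y 29.5, z 68 mm in the fixture; the real one is up to 14 mm off in y. The fence, 54 mm long in x and 9 thick, stands 12 mm above the mouth; its inner face is flush with the pocket's +y wall. A cartridge held just above the mouth and moved to +y until it touches (2 to 4 N) is then 1.5 mm from the pocket's middle.
- seat_mid (a point): Top of the seat, mid-slide: x -15, y 0, z 24 mm in the fixture. A spring plunger first holds the cartridge's underside at z 36 mm (4 N; its weight does not sink it). Fully home, 12 mm lower, the underside rests on the seat (spring then 7 N). Total contact force between cartridge and fixture above 60 N (clamp and seat both count) breaks the cartridge.
- clamp (a joint): Clamp arm angle (rad): 0 = level, pointing to the fixture's -x over the cartridge; grows as the tip rises; starts leaning back at 1.65 to 1.85. Stiff hinge (0.8 N m, 5.5 N at the handle): it stays where left, also against the spring. Home lies between 0 and 0.11, to be felt: at the handle 5.5 N swinging, up to 8.5 N on the spring, then steep at the seat; 12 to 14 N is enough.
- clamp_hinge (a point): Point on the clamp's hinge axis: x 60, y 0, z 108 mm in the fixture; the axis runs along its y. A rubber-footed spindle on the arm, 75 mm from the hinge, presses the cartridge's top; with the arm level its foot is 4 to 12 mm below the hinge, a setting that differs each time and is NOT reported.
- clamp_handle (a point): Centre of the handle at the arm's tip; with the arm level 150 mm from the hinge to -x and 20 mm above it (radius 151 mm). Black cylinder of 22 mm diameter, 34 mm long along the fixture's y; the steel arm behind it is 16 mm wide, 12 mm thick. It can be pinched across its flat ends, where it turns and may slip between the fingers, or pushed; press the last part from above.
- brass_weight: Bystander: brass weight with a knob, 29 mm wide, 42 mm tall; origin at the centre of its underside.
- petri_dish: Bystander: clear round dish, 60 mm wide, 15 mm tall; origin at the centre of its underside.
- slide_box: Bystander: flat grey box, 63 x 86 x 34 mm; origin at the centre of its underside.
- media_bottle: Bystander: clear bottle with a blue screw cap, 56 mm wide, 118 mm tall; origin at the centre of its underside.
- glass_beaker: Bystander: clear beaker, 53 mm wide, 69 mm tall; origin at the centre of its underside.
Things that resemble listed ones, but are neither listed nor needed, are in the scene too. What is shaped like the cartridge but red is not meant.

How it is judged:
By the outcome, as a careful person would: the job done as asked, in the order asked, and still so for the second after the job is handed in, with the robot touching nothing.
It also fails if it takes over 72 s, if anything falls off the work surface, if the arm or the gripper's body presses on something with over 40 N, if the wrist force passes 120 N, or if a joint passes its speed limit or range.

### The arm

A 6-joint arm with a two-finger parallel gripper is mounted at the origin on a cart in front of the work surface, level with it; the furniture and walls round the work are solid. World frame = base frame: x ahead of the robot, y to its left, z up, the work surface at z = 0. Lengths are in mm, angles in rad, forces in N, time in s.
With the tool pointing down it reaches from about 350 to 975 mm from the base axis. Payload 7.1 kg.
Tool frame: the origin (TCP) lies on the front face of the gripper's body, between the roots of the fingers; the fingertips stand 80 mm ahead of it and the grasp point (between the pads) lies 61 mm ahead of it (env.tips_ahead is the distance from the TCP to the fingertips, in mm); z points along the fingers, y is the direction in which the jaws open and shut (so a half turn about z gives the same grasp; the last joint's range is limited). The gripper opens to 88 mm and grips with 3 to 60 N. Pads are 20 mm wide; open, the fingers measure 115 mm over their backs; the gripper's body (75 mm by 178 mm) begins 61 mm behind the grasp point.
Start: joints at [1.113, 0.423, 1.63, -0, 1.089, -0.019], TCP at [265.501, 565.787, 302.675] pointing down, gripper open.
Joint ranges: [-3, 3], [-0.9, 2.11], [0.09, 2.58], [-1.31, 4.45], [0.11, 2.69], [-2.54, 2.54]. Speed limits (rad/s): [2.39, 2.39, 3.01, 3.14, 3.14, 3.14].

### API

Orientations are given as a unit quaternion [x, y, z, w].
In Python, from station import env, set_gripper, viewer, workorder gives the robot as it stands. Calls block until the motion is done:
- env.reach(position, orientation): joint-space move of the TCP to a pose.
- env.move_l(position, rot=None, rate=150, f_stop=None): straight line of the TCP; rot=None keeps the orientation; rate is the mean speed in mm/s. With f_stop (N) it stops when the force on the tool has changed by that much, and returns True; else False.
- env.move_joints(angles): joint-space move.
- set_gripper(opening): finger opening in mm; the grip force is fixed at half the most; returns when the fingers have stopped.
- env.hold(seconds).
- env.ik(position, orientation): joint angles nearest the present ones, or None.
- env.read_state(): the state.
- viewer.camera(name): name is "side" or "top" or "wrist"; returns the picture (480x640x3 uint8, blue, green, red); there is no depth.
- viewer.camera_params(name): a dict with "fx", "fy", "cx", "cy" (pixels), "pose" (4x4, takes a point from camera to world coordinates); the wrist camera has in their place "tool_from_camera" (4x4, takes a point from camera to tool coordinates, whose origin is the TCP and whose axes are the flange's). Camera axes: x right, y up, looking along -z (the intrinsics and any distortion apply to the point x, -y, -z); pixel columns grow to the right and rows downward; lengths in mm; the calibration is good to about 2 mm. A picture is of the moment at which its call begins: read the wrist's pose just before it. camera_params takes no time and is no camera call.
A pose or a line that the arm cannot do raises env.IKError and nothing moves.
- workorder.sign_off(): hands the job in, once; it reports no verdict.
The state is a dict: "time_s": time; "qpos": joint angles; "dq": joint speeds; "tau": joint torques, N m; "tool_pos": TCP position; "orientation": TCP orientation; "force": force on the tool from outside, world axes, zero at the start; "wrist_torque": the same for the moment, N m; "width": finger opening in mm.
Only numpy, scipy, OpenCV 4.12 (cv2) and the standard library are available. Lean on these libraries where they do the work, as an engineer would, in place of code of your own. Each camera call takes 0.05 s, during which the arm holds its last target.

## Working session

There is one attempt and no reset: what is moved stays moved. The work goes in short steps, each a Python script; the robot and the scene stay as the last script left them, time stands still between calls to the robot, and variables do not carry over. Pictures are saved under pics/ and viewed, and the job is handed in when it is done.

```bash
ls; mkdir -p pics; python3 - <<'E'
from station import env,set_gripper,viewer,workorder
import cv2
s=env.read_state();print(s)
for n in("side","top","wrist"):
    cv2.imwrite(f"pics/a_{n}.png",viewer.camera(n)); print(n,viewer.camera_params(n))
E
```

```text
pics
{'time_s': 0.0, 'qpos': array([ 1.11298069e+00,  4.23814790e-01,  1.63069653e+00, -1.91854628e-05,
        1.08861432e+00, -1.89723547e-02]), 'dq': array([ 0.0004054 ,  0.00159813,  0.00210166,  0.00080895, -0.00119227,
       -0.0004522 ]), 'tau': array([-1.73553963e-03, -5.44625509e+01, -2.73664248e+01,  6.42806897e-02,
        2.26630789e-02, -1.41022260e-04]), 'tool_pos': array([265.32663711, 565.39643053, 301.91531345]), 'orientation': array([ 2.17660755e-01,  9.76024184e-01, -7.46821525e-04, -1.72746105e-04]), 'force': array([ 0.6140754 , -0.62247357,  0.34863786]), 'wrist_torque': array([-0.06577076, -0.04393705,  0.02270226]), 'width': 87.97495498802434}
side {'fx': 611.8650883584594, 'fy': 611.8650883584594, 'cx': 320.7721936818473, 'cy': 235.48270581974634, 'pose': array([[ 8.19942102e-01,  2.10560328e-01, -5.32315036e-01,
        -3.28431571e+02],
       [-5.71998390e-01,  3.38144308e-01, -7.47312698e-01,
        -1.16499085e+03],
       [ 2.26448931e-02,  9.17236488e-01,  3.97698923e-01,
         7.71676887e+02],
       [ 0.00000000e+00,  0.00000000e+00,  0.00000000e
[... 261 characters left out ...]
85550286e-03,  2.60541660e-02,
         1.40813488e+02],
       [ 2.68842246e-02,  1.91083823e-01,  9.81205489e-01,
         1.74216765e+03],
       [ 0.00000000e+00,  0.00000000e+00,  0.00000000e+00,
         1.00000000e+00]])}
wrist {'fx': 334.19037380942467, 'fy': 334.19037380942467, 'cx': 317.6509675460079, 'cy': 240.49584043869064, 'tool_from_camera': array([[ 1.20284505e-03,  9.69153714e-01,  2.46454118e-01,
         6.65874520e+01],
       [ 9.99998878e-01, -1.38570016e-03,  5.68514546e-04,
         5.83454828e-01],
       [ 8.92489493e-04,  2.46453157e-01, -9.69154294e-01,
        -8.02452332e+01],
       [ 0.00000000e+00,  0.00000000e+00,  0.00000000e+00,
         1.00000000e+00]])}
```

View pics/a_side.png

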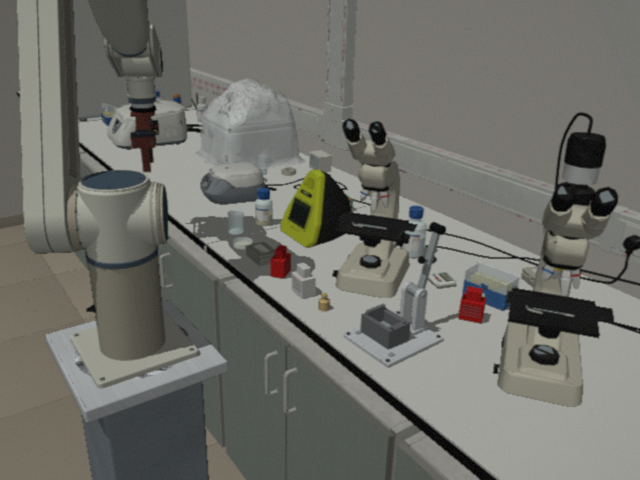

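View pics/a_top.png

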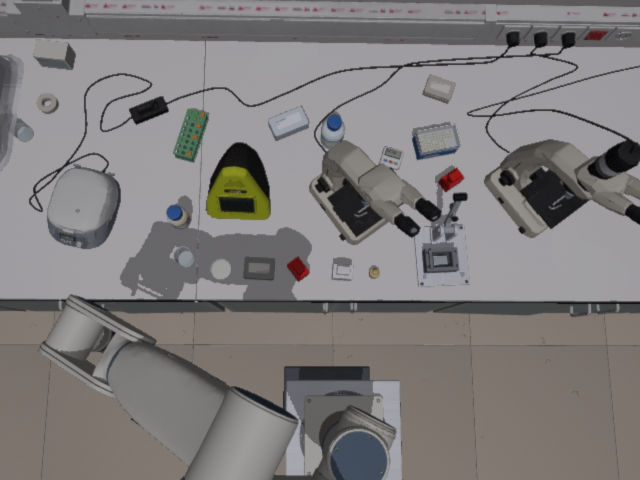

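View pics/a_wrist.png

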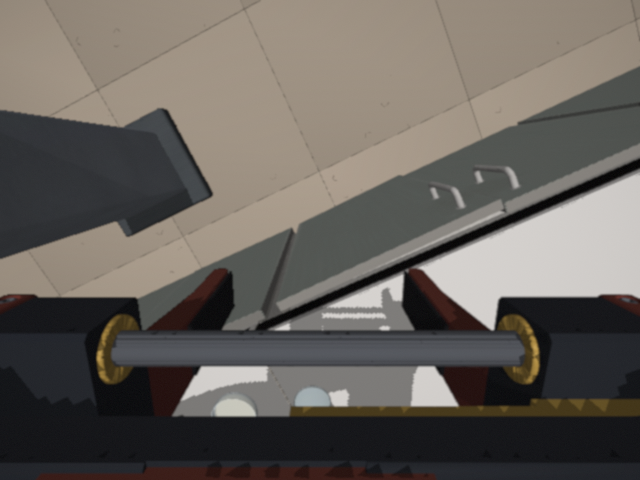

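The top view shows the white cartridge at about (343,271), the fixture plate at about (441,257) with its clamp to the far side (460,200), and the brass weight at (374,272). Next I enlarge the crops and cast rays.

```bash
cat > h.py <<'E'
import numpy as np,cv2
from scipy.spatial.transform import Rotation as R
from station import env,set_gripper,viewer,workorder
def ray(name,u,v,pose=None):
    p=viewer.camera_params(name)
    if pose is None: pose=p["pose"]
    d=np.array([(u-p["cx"])/p["fx"],-(v-p["cy"])/p["fy"],-1.])
    return pose[:3,3],pose[:3,:3]@d
def onz(name,u,v,z,pose=None):
    o,d=ray(name,u,v,pose); return o+d*(z-o[2])/d[2]
def wpose(s):
    T=np.eye(4);T[:3,:3]=R.from_quat(s["orientation"]).as_matrix();T[:3,3]=s["tool_pos"]
    return T@viewer.camera_params("wrist")["tool_from_camera"]
def proj(name,P,pose=None):
    p=viewer.camera_params(name)
    if pose is None: pose=p["pose"]
    c=np.linalg.inv(pose)@np.append(P,1)
    return np.array([p["cx"]-p["fx"]*c[0]/c[2], p["cy"]+p["fy"]*c[1]/c[2]])
def down(yaw): # jaw (tool y) direction: yaw = angle of tool x in world
    c,s=np.cos(yaw),np.sin(yaw)
    return R.from_matrix(np.array([[c,s,0],[s,-c,0],[0,0,-1.]])).as_quat()
E
python3 - <<'E'
from h import *
a=cv2.imread("pics/a_top.png");
cv2.imwrite("pics/a_topc.png",cv2.resize(a[160:310,320:500],None,fx=4.4,fy=4,interpolation=cv2.INTER_CUBIC)[:600,:800])
b=cv2.imread("pics/a_side.png");
cv2.imwrite("pics/a_sidec.png",cv2.resize(b[210:370,260:470],None,fx=3.7,fy=3.7,interpolation=cv2.INTER_CUBIC))
for n,u,v,z in [("cart",343,266,80),("fixc",442,257,10),("brass",374,272,42),("plateTL",416,228,10),("TR",464,226,10),("BL",416,286,10),("BR",469,285,10)]: print(n,onz("top",u,v,z))
s=env.read_state();print(R.from_quat(s["orientation"]).as_matrix().round(2))
E
```

```text
cart [459.43186993   3.25185167  80.        ]
fixc [ 497.27847401 -291.74324455   10.        ]
brass [448.08026306 -87.85778082  42.        ]
plateTL [ 582.98135948 -218.36770319   10.        ]
TR [ 590.02563986 -360.69186944   10.        ]
BL [ 412.26408613 -212.88818977   10.        ]
BR [ 415.87091625 -366.98688415   10.        ]
[[-0.91  0.42 -0.  ]
 [ 0.42  0.91 -0.  ]
 [ 0.   -0.   -1.  ]]
```

View pics/a_topc.png

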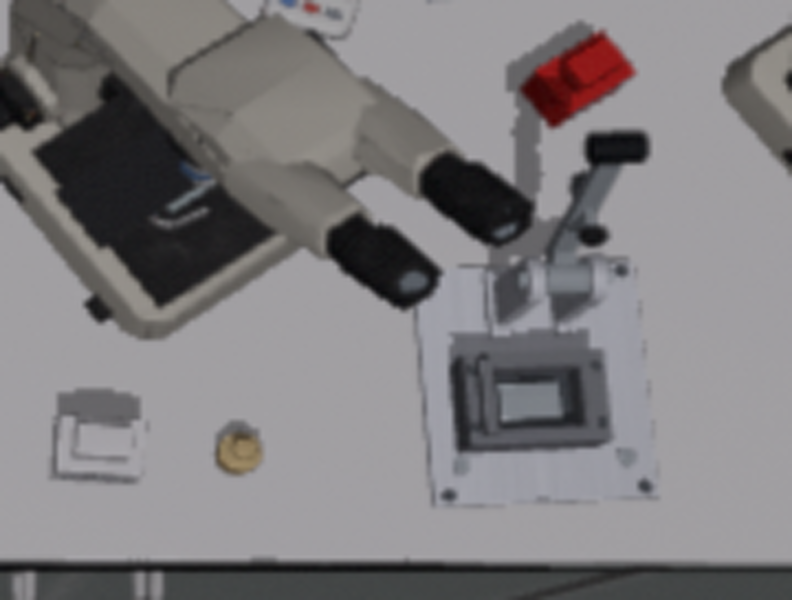

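View pics/a_sidec.png

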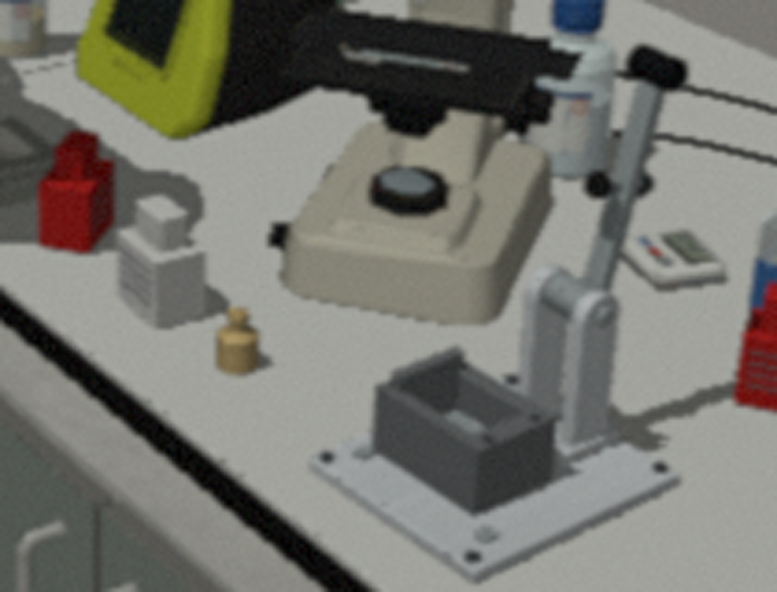

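```bash
python3 - <<'E'
from h import *
def tri(a,b):
    o1,d1=ray("top",*a);o2,d2=ray("side",*b)
    d1=d1/np.linalg.norm(d1);d2=d2/np.linalg.norm(d2)
    t=np.linalg.lstsq(np.c_[d1,-d2],o2-o1,rcond=None)[0]
    p,q=o1+d1*t[0],o2+d2*t[1]; return ((p+q)/2).round(0),np.linalg.norm(p-q).round(1)
# crop->px
T=lambda u,v:(320+u/4.4,160+v/4)
S=lambda u,v:(260+u/3.7,210+v/3.7)
print("handle",tri(T(617,147),S(657,67)))
print("cheekR?",tri(T(600,280),S(600,310)))
print("cart block",tri(T(108,438),S(161,210)))
print("eyeA",tri(T(413,287),(350,126)))
print("eyeB",tri(T(512,230),(376,125)))
print("eyeA2",tri(T(413,287),(376,125)))
print("eye2",tri(T(512,230),(350,126)))
print("fence",tri(T(455,350),S(376,387)))
for p in [(265,0,500),(500,-290,400)]:
  for yaw in (np.pi,0,np.pi/2,-np.pi/2): print(p,yaw,env.ik(np.array(p),down(yaw)))
E
```

```text
handle (array([ 617., -286.,  248.]), np.float64(1.2))
cheekR? (array([ 560., -312.,  110.]), np.float64(5.1))
cart block (array([450.,  -1.,  77.]), np.float64(0.9))
eyeA (array([ 484., -121.,  461.]), np.float64(4.2))
eyeB (array([ 515., -170.,  469.]), np.float64(6.2))
eyeA2 (array([ 507., -139.,  457.]), np.float64(59.6))
eye2 (array([ 490., -153.,  474.]), np.float64(47.8))
fence (array([ 499., -219.,   36.]), np.float64(49.8))
(265, 0, 500) 3.141592653589793 [-4.49207663e-02 -3.92509937e-01  2.01621143e+00 -4.44089210e-16
  1.51789116e+00 -1.61571709e+00]
(265, 0, 500) 0 [-4.49207663e-02 -3.92509937e-01  2.01621143e+00 -4.44089210e-16
  1.51789116e+00  1.52587556e+00]
(265, 0, 500) 1.5707963267948966 [-4.49207663e-02 -3.92509937e-01  2.01621143e+00 -4.44089210e-16
  1.51789116e+00 -4.49207663e-02]
(265, 0, 500) -1.5707963267948966 None
(500, -290, 400) 3.141592653589793 [-5.46172991e-01  2.56216114e-01  1.63773714e+00 -4.44089210e-16
  1.24763940e+00 -2.11696932e+00]
(500, -290, 400) 0 [-5.46172991e-01  2.56216114e-01  1.63773714e+00 -4.44089210e-16
  1.24763940e+00  1.02462334e+00]
(500, -290, 400) 1.5707963267948966 [-5.46172991e-01  2.56216114e-01  1.63773714e+00 -4.44089210e-16
  1.24763940e+00 -5.46172991e-01]
(500, -290, 400) -1.5707963267948966 None
```

```bash
python3 - <<'E'
from h import *
env.reach(np.array([330,270,390.]),down(np.pi))
env.reach(np.array([455,0,330.]),down(np.pi))
s=env.read_state();print(s["tool_pos"],s["time_s"],s["qpos"].round(2)); im=viewer.camera("wrist"); cv2.imwrite("pics/b1.png",im); np.save("b1.npy",wpose(s))
cv2.imwrite("pics/b1s.png",viewer.camera("side"))
E
```

```text
[455.12466705   0.8119577  329.99124669] 2.5083 [-0.02  0.13  1.96  0.    1.04 -1.6 ]
```

View pics/b1.png

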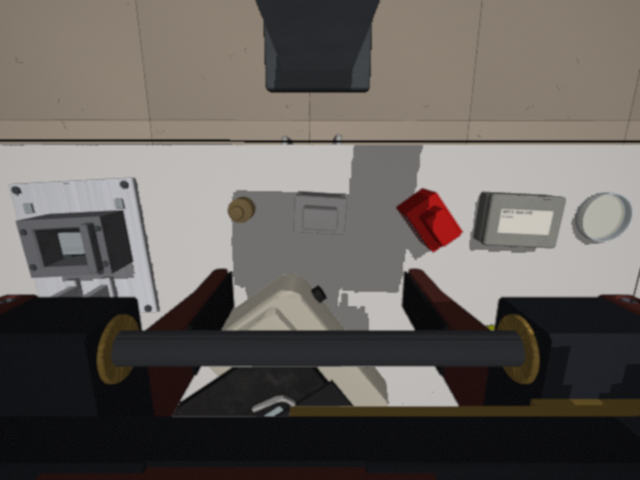

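View pics/b1s.png

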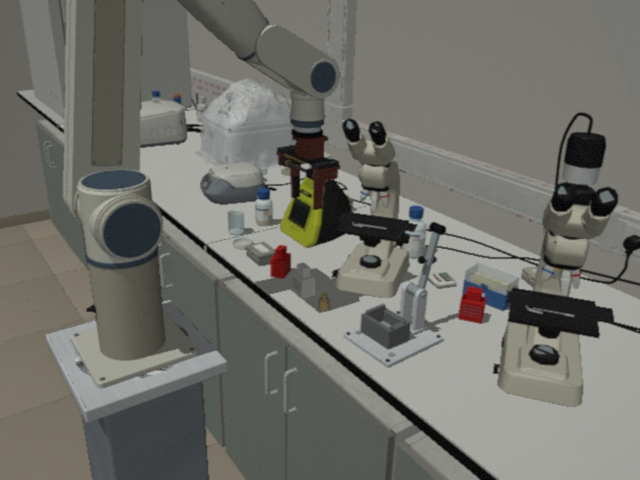

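```bash
python3 - <<'E'
from h import *
a=cv2.imread("pics/b1.png")
c=cv2.resize(a[180:245,280:365],None,fx=9,fy=9,interpolation=cv2.INTER_CUBIC)
c=cv2.convertScaleAbs(c,alpha=2.2,beta=-150);cv2.imwrite("pics/b1c.png",c)
c=cv2.resize(a[170:320,0:170],None,fx=4,fy=4,interpolation=cv2.INTER_CUBIC);cv2.imwrite("pics/b1f.png",c)
E
```

```text
(no output)
```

View pics/b1c.png

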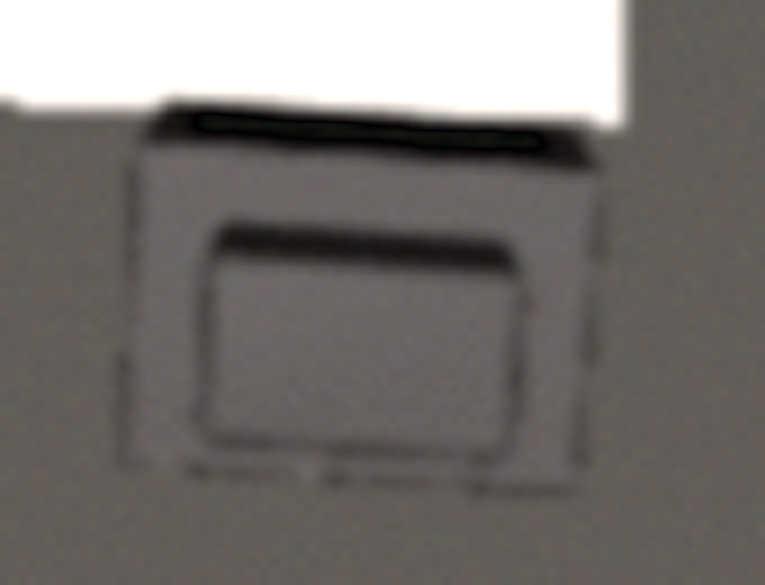

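View pics/b1f.png

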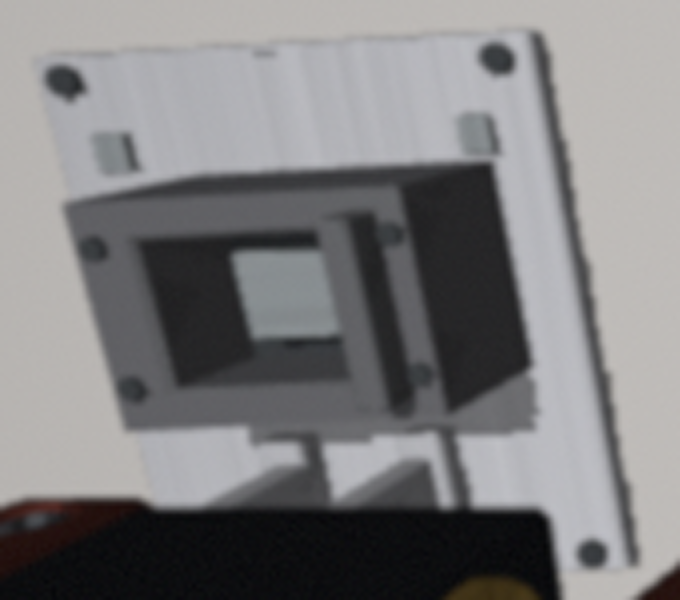

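```bash
python3 - <<'E'
from h import *
P=np.load("b1.npy")
f=lambda u,v,z:onz("wrist",280+u/9,180+v/9,z,P)
def rep(n,q):
    q=np.array(q);print(n,"c",q.mean(0).round(1),"TR-TL",(q[1]-q[0])[:2].round(1),"BR-BL",(q[2]-q[3])[:2].round(1),"BL-TL",(q[3]-q[0])[:2].round(1),"BR-TR",(q[2]-q[1])[:2].round(1))
rep("block",[f(217,258,80),f(515,272,80),f(500,455,80),f(203,440,80)])
rep("body",[f(145,140,54),f(590,165,54),f(578,490,54),f(125,465,54)])
g=lambda u,v,z:onz("wrist",u/4,170+v/4,z,P)
print("plate",[g(*p,10).round(1)[:2] for p in [(35,58),(528,34),(608,567)]])
print("screws",[g(*p,11).round(1)[:2] for p in [(65,80),(497,58),(592,553)]])
rep("cradle",[g(65,205,56),g(400,185,56),g(450,412,56),g(128,430,56)])
t=lambda u,v,z:onz("top",320+u/4.4,160+v/4,z).round(1)[:2]
print("top plate",[t(*p,10) for p in [(432,506),(655,498),(638,258)]])
print("top cradle",[t(*p,56) for p in [(475,445),(610,437),(603,347)]])
print("top block",[t(*p,80) for p in [(77,422),(135,424),(137,458),(76,455)]])
# stage corner
def tri(a,b):
    o1,d1=ray("top",*a);o2,d2=ray("side",*b)
    t=np.linalg.lstsq(np.c_[d1,-d2],o2-o1,rcond=None)[0]
    p,q=o1+d1*t[0],o2+d2*t[1]; return ((p+q)/2).round(0),np.linalg.norm(p-q).round(1)
for b in [(338,232),(340,212),(400,243),(415,235)]: print(tri((357.5,235),b),tri((388,219),b))
E
```

```text
block c [451.    3.3  80. ] TR-TL [ 1.5 33. ] BR-BL [ 1.7 33.4] BL-TL [20.6 -1.7] BR-TR [20.8 -1.3]
body c [451.    3.6  54. ] TR-TL [ 2.9 52.6] BR-BL [ 3.  55.1] BL-TL [39.4 -3. ] BR-TR [39.5 -0.6]
plate [array([ 422.5, -365.2]), array([ 415.3, -218.1]), array([ 586.8, -215.1])]
screws [array([ 428.9, -356.9]), array([ 422.2, -227.7]), array([ 581.3, -219.2])]
cradle c [ 487.3 -276.5   56. ] TR-TL [-5.6 91.2] BR-BL [-5.5 91.4] BL-TL [64.4  3.6] BR-TR [64.5  3.8]
top plate [array([ 410.8, -219.2]), array([ 417.3, -366.7]), array([ 594.6, -363.9])]
top cradle [array([ 449.2, -238.7]), array([ 455.3, -326.2]), array([ 519.9, -324.6])]
top block [array([460.7,  18.5]), array([459.5, -18.1]), array([435.8, -19.1]), array([437.7,  19.3])]
(array([532., -30., 165.]), np.float64(2.4)) (array([535., -87., 195.]), np.float64(74.8))
(array([528., -28., 218.]), np.float64(17.2)) (array([532., -83., 245.]), np.float64(58.1))
(array([600., -81., 125.]), np.float64(151.8)) (array([ 606., -135.,  149.]), np.float64(66.9))
(array([610., -93., 147.]), np.float64(191.8)) (array([ 618., -145.,  168.]), np.float64(106.7))
```

```bash
python3 - <<'E'
from h import *
env.reach(np.array([489,-279,330.]),down(np.pi+.05))
env.hold(.2)
s=env.read_state();print(s["tool_pos"],s["time_s"],s["qpos"].round(2)); im=viewer.camera("wrist"); cv2.imwrite("pics/c1.png",im); np.save("c1.npy",wpose(s))
cv2.imwrite("pics/c1c.png",cv2.resize(im[130:300,210:430],None,fx=3.5,fy=3.5,interpolation=cv2.INTER_CUBIC))
E
```

```text
[ 489.31406332 -277.69040924  330.17503306] 3.8917 [-0.54  0.3   1.75  0.    1.1  -2.16]
```

View pics/c1.png

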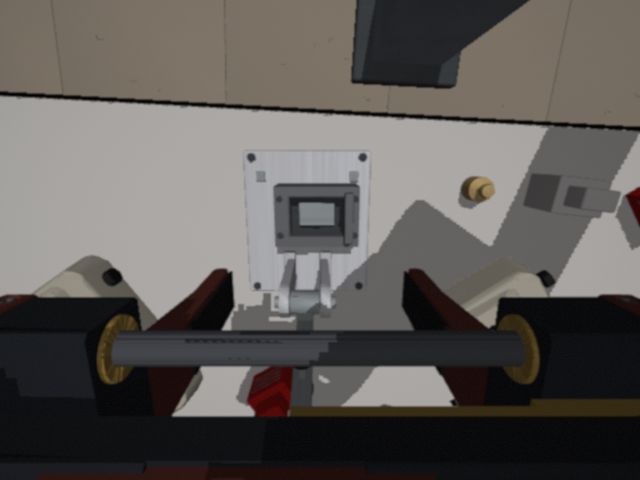

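View pics/c1c.png

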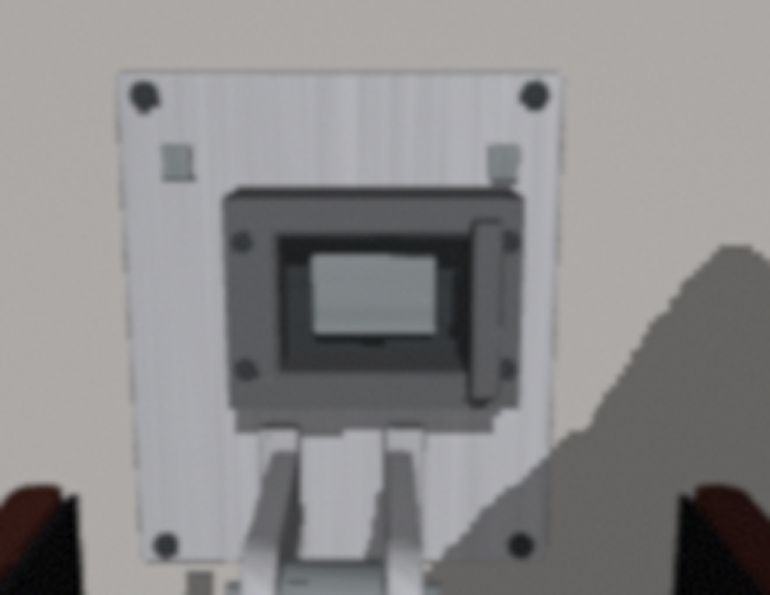

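```bash
python3 - <<'E'
from h import *
P=np.load("c1.npy")
g=lambda p,z:onz("wrist",210+p[0]/3.5,130+p[1]/3.5,z,P)
def rep(n,q):
    q=np.array(q);a=lambda v:np.arctan2(v[1],v[0])
    print(n,"c",q.mean(0).round(1),"len",[np.linalg.norm(q[i]-q[j]).round(1) for i,j in [(1,0),(2,3),(3,0),(2,1)]],"yaw",[round(x,3) for x in (a(q[1]-q[0])-np.pi/2,a(q[2]-q[3])-np.pi/2,a(q[3]-q[0]),a(q[2]-q[1]))])
rep("cradle",[g(p,56) for p in [(225,197),(523,197),(518,410),(230,408)]])
rep("screws",[g(p,11) for p in [(144,96),(535,96),(521,546),(166,546)]])
rep("plate",[g(p,10) for p in [(118,72),(563,74),(548,562),(143,562)]])
rep("pads",[g(p,12) for p in [(178,162),(503,162),(503,162),(178,162)]])
m=[g(p,56) for p in [(278,233),(278,376)]];print("mouth x",m, )
for p in[(470,220),(503,220),(470,402),(500,402)]: print("fence",g(p,68).round(1))
E
```

```text
cradle c [ 487.2 -278.5   56. ] len [np.float64(89.5), np.float64(90.5), np.float64(65.7), np.float64(66.3)] yaw [np.float64(0.053), np.float64(0.046), np.float64(0.045), np.float64(0.06)]
screws c [ 505.3 -289.    11. ] len [np.float64(129.6), np.float64(129.6), np.float64(159.4), np.float64(159.4)] yaw [np.float64(0.053), np.float64(0.053), np.float64(0.054), np.float64(0.054)]
plate c [ 504.9 -288.5   10. ] len [np.float64(147.1), np.float64(148.7), np.float64(173.8), np.float64(173.1)] yaw [np.float64(0.049), np.float64(0.053), np.float64(0.051), np.float64(0.06)]
pads c [ 447.1 -292.    12. ] len [np.float64(108.9), np.float64(108.9), np.float64(0.0), np.float64(0.0)] yaw [np.float64(0.053), np.float64(0.053), np.float64(0.0), np.float64(0.0)]
mouth x [array([ 466.59322779, -308.65435788,   56.        ]), array([ 511.1131788 , -307.21791653,   56.        ])]
fence [ 458.4 -251.9   68. ]
fence [ 457.9 -242.3   68. ]
fence [ 513.1 -248.    68. ]
fence [ 512.7 -238.9   68. ]
```

```bash
python3 - <<'E'
from h import *
a=viewer.camera("top");b=viewer.camera("side")
cv2.imwrite("pics/d_t.png",a);cv2.imwrite("pics/d_s.png",b)
for z in (330,400,450,500,550,600): print(z,proj("side",(455,0,z)).round(),proj("side",(489,-278,z)).round(),proj("top",(489,-278,z)).round())
print(env.read_state()["force"])
E
```

```text
330 [307. 171.] [394. 203.] [469. 240.]
400 [307. 143.] [397. 171.] [478. 234.]
450 [307. 121.] [398. 147.] [484. 230.]
500 [308. 100.] [400. 122.] [492. 225.]
550 [308.  77.] [402.  97.] [500. 220.]
600 [308.  54.] [404.  70.] [508. 215.]
[-0.44041919  0.34287531  0.06605249]
```

View pics/d_t.png

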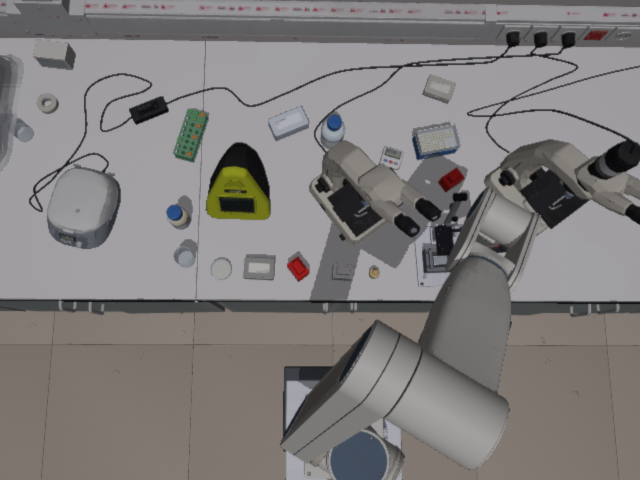

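View pics/d_s.png

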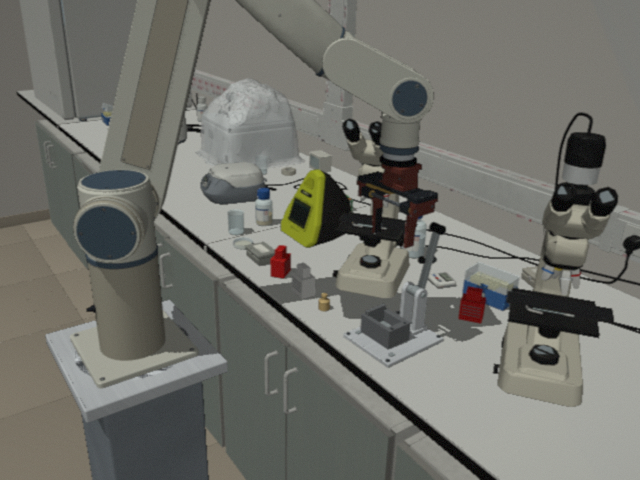

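```bash
python3 - <<'E'
from h import *
from scipy.optimize import least_squares
q0=np.array([-0.02,0.13,1.96,0,1.04,-1.6]);q1=env.read_state()["qpos"]
for a in (.4,.5,.6):
    m=q0+(q1-q0)*a
    def f(x):
        q=env.ik(x,down(np.pi)); return (q-m)[:3] if q is not None else np.ones(3)
    r=least_squares(f,[495,-130,330],diff_step=1e-3);print(a,r.x.round(),r.cost)
q=down(np.pi)
for p in [(330,-188,330),(372,-20,330),(451,3.4,200),(330,-188,250),(372,-20,250)]:
    print(p,env.ik(np.array(p,float),q))
E
```

```text
0.4 [ 489. -101.  334.] 4.91983360253811e-12
0.5 [ 493. -129.  334.] 1.048739487214382e-16
0.6 [ 496. -158.  333.] 2.2883640646097828e-12
(330, -188, 330) [-5.49177627e-01  6.40650540e-03  2.10456927e+00 -4.44089210e-16
  1.03061687e+00 -2.11997395e+00]
(372, -20, 330) [-8.56602788e-02 -6.48884344e-03  2.11746383e+00 -4.44089210e-16
  1.03061767e+00 -1.65645661e+00]
(451, 3.4, 200) [-1.88494621e-02  3.38054003e-01  2.07719386e+00 -4.44089210e-16
  7.26344788e-01 -1.58964579e+00]
(330, -188, 250) [-5.49177627e-01  1.44681752e-01  2.18524230e+00 -4.44089210e-16
  8.11668605e-01 -2.11997395e+00]
(372, -20, 250) [-8.56602788e-02  1.33680854e-01  2.19912841e+00 -4.44089210e-16
  8.08783385e-01 -1.65645661e+00]
```

```bash
python3 - <<'E'
from h import *
A=np.array
env.reach(A([345,-196,300.]),down(np.pi))
set_gripper(62)
env.reach(A([385,-10,250.]),down(np.pi-.05))
env.move_l(A([451,3.4,200.]),rot=down(np.pi-.055),rate=150)
hit=env.move_l(A([451,3.4,137.5]),rate=70,f_stop=5)
s=env.read_state();print(hit,s["tool_pos"],s["force"],s["time_s"])
cv2.imwrite("pics/e1.png",viewer.camera("side")[190:350,220:420])
if not hit:
    set_gripper(30)
    s=env.read_state();print(s["tool_pos"],s["force"],s["width"],s["time_s"])
E
```

```text
False [451.25260107   3.41736495 137.76627616] [0.25309693 0.01274289 0.5638687 ] 7.9167
[451.0691637    3.37008086 137.60738659] [-0.89550415 -1.01131017  1.41172758] 36.12005703745284 8.4917
```

View pics/e1.png

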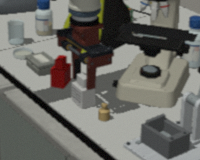

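```bash
python3 - <<'E'
from h import *
A=np.array
env.move_l(A([451,3.4,250.]),rate=170)
s=env.read_state();print(s["force"],s["width"])
env.reach(A([380,-15,265.]),down(np.pi))
env.reach(A([345,-196,265.]),down(np.pi+.053))
env.reach(A([487.9,-291,240.]),down(np.pi+.053))
env.move_l(A([487.9,-291,198.]),rot=down(np.pi+.053),rate=80)
env.hold(.3)
s=env.read_state();print(s["tool_pos"],s["force"],s["width"],s["time_s"])
cv2.imwrite("pics/f1.png",cv2.resize(viewer.camera("side")[190:370,300:500],None,fx=3.5,fy=3.3,interpolation=cv2.INTER_CUBIC))
im=viewer.camera("wrist");cv2.imwrite("pics/f1w.png",im)
E
```

```text
[-0.36136445 -0.19211183 -3.15044225] 35.88762851516481
[ 488.07904153 -291.13321416  198.40737777] [ 0.13107887  0.00804638 -1.75271049] 35.912772774717915 12.1667
```

View pics/f1.png

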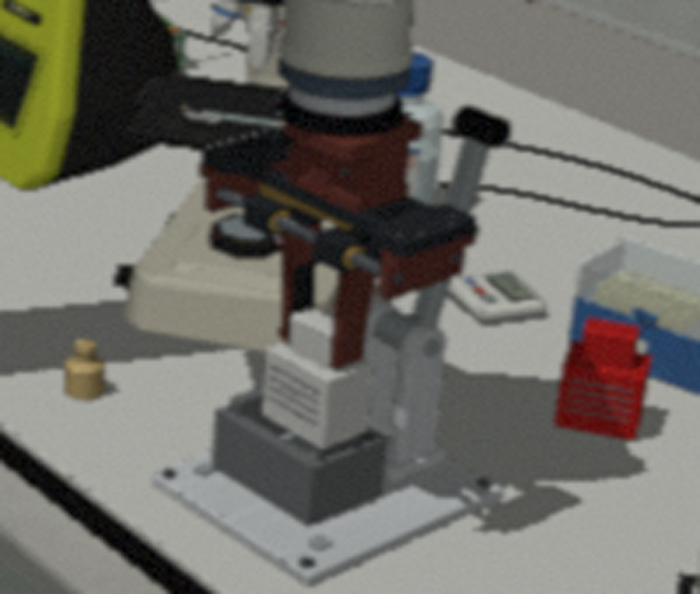

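View pics/f1w.png

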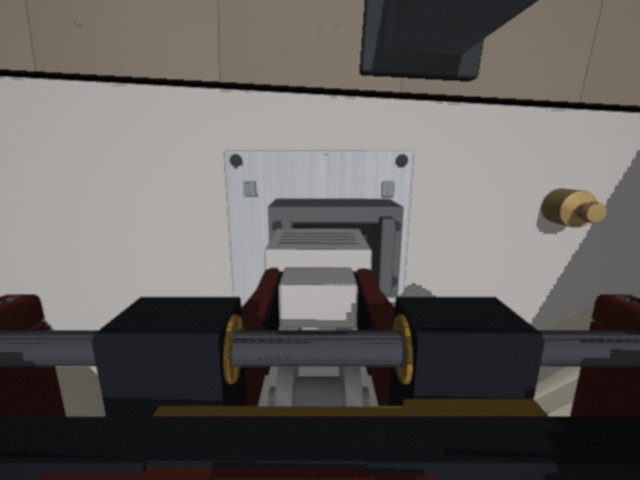

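The side view shows the cartridge held just above the mouth, with the fence to its +y side (fence at about (388,250) in the wrist view). Now I feel for the fence.

```bash
python3 - <<'E'
from h import *
A=np.array; yv=A([-np.sin(.053),np.cos(.053),0])
s0=env.read_state();p=A([487.9,-291,198.])
hit=env.move_l(p+26*yv,rate=9,f_stop=2.5)
s=env.read_state();print(hit,s["tool_pos"],(s["force"]-s0["force"]).round(2),s["time_s"])
env.hold(.2);s=env.read_state();print(s["tool_pos"],(s["force"]-s0["force"]).round(2), (s["tool_pos"]-p)@yv)
E
```

```text
True [ 487.10982691 -277.35301274  197.71427784] [ 2.13 -1.79  1.56] 13.8583
[ 486.95427183 -277.40908657  197.31615435] [ 1.66 -3.22  1.38] 13.621929589733822
```

```bash
python3 - <<'E'
from h import *
A=np.array; yv=A([-np.sin(.053),np.cos(.053),0])
p=A([487.9,-291,198.])+12.05*yv
env.move_l(p,rate=15); env.hold(.2)
s0=env.read_state();print(s0["tool_pos"],s0["force"])
p[2]=174
hit=env.move_l(p,rate=18,f_stop=4)
s=env.read_state();print(hit,s["tool_pos"],(s["force"]-s0["force"]).round(2),s["time_s"])
cv2.imwrite("pics/g1.png",cv2.resize(viewer.camera("side")[230:370,320:460],None,fx=4,fy=4,interpolation=cv2.INTER_CUBIC))
E
```

```text
[ 487.07979393 -278.7552459   197.78312518] [ 0.01721665 -0.70375221 -3.00241602]
False [ 487.31752003 -279.01425785  174.11779809] [-0.48  0.48  1.21] 16.0417
```

View pics/g1.png

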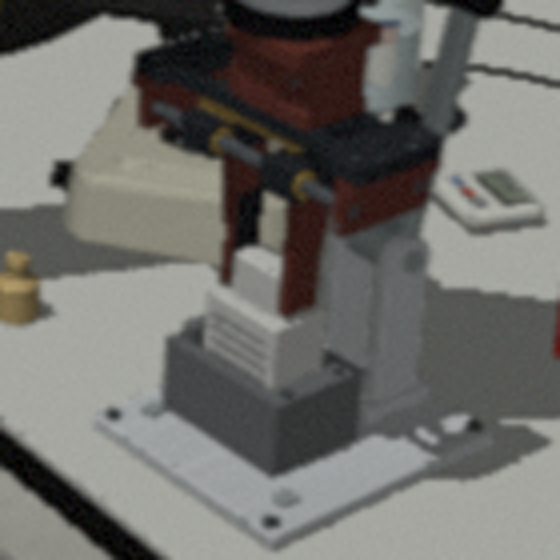

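```bash
cat >> h.py <<'E'
def tilt(t,yaw=.053):
    return (R.from_euler('z',yaw)*R.from_euler('y',-t)*R.from_quat(down(np.pi))).as_quat()
E
python3 - <<'E'
from h import *
A=np.array
set_gripper(58)
s=env.read_state();print(s["force"],s["time_s"])
env.move_l(A([487.3,-279,225.]),rate=120)
env.move_l(A([430,-285,320.]),rot=tilt(.7),rate=150)
env.hold(.1)
s=env.read_state();print(s["tool_pos"],s["time_s"],s["qpos"].round(2))
np.save("k1.npy",wpose(s))
for n in("wrist","side","top"): cv2.imwrite(f"pics/k_{n}.png",viewer.camera(n))
a=cv2.imread("pics/k_side.png");cv2.imwrite("pics/k_sidec.png",cv2.resize(a[200:370,330:490],None,fx=4.5,fy=3.5,interpolation=cv2.INTER_CUBIC))
a=cv2.imread("pics/k_top.png");cv2.imwrite("pics/k_topc.png",cv2.resize(a[170:300,400:500],None,fx=5,fy=4.5,interpolation=cv2.INTER_CUBIC))
E
```

```text
[0.01957122 0.34120303 0.96260125] 16.65Traceback (most recent call last):
  File "<stdin>", line 6, in <module>
station.IKError: the arm cannot follow that straight line within its joint ranges
```

```bash
python3 - <<'E'
from h import *
print(env.read_state()["qpos"].round(2))
for p,t in [((430,-285,320),.7),((487,-285,320),.7),((578,-285,295),.7),((578,-285,295),.5),((595,-285,301),.3),((578,-285,295),.4),((430,-285,320),.3),((430,-285,320),.15),((617,-285,309),0)]:
    f=(R.from_quat(tilt(t))*R.from_euler('z',np.pi)).as_quat()
    print(p,t,*[None if q is None else q.round(2) for q in (env.ik(np.array(p,float),tilt(t)),env.ik(np.array(p,float),f))])
E
```

```text
[-0.54  0.43  1.83 -0.    0.88 -2.16]
(430, -285, 320) 0.7 None [-0.83  0.16  2.12  1.    0.63 -0.08]
(487, -285, 320) 0.7 None [-0.74  0.22  2.04  0.98  0.58  0.02]
(578, -285, 295) 0.7 None [-0.62  0.36  1.91  0.98  0.5   0.1 ]
(578, -285, 295) 0.5 None [-0.58  0.36  1.82  0.52  0.61  0.56]
(595, -285, 301) 0.3 [-0.52  0.4   1.69  0.22  0.8  -2.28] [-0.52  0.4   1.69  0.22  0.8   0.86]
(578, -285, 295) 0.4 [-0.56  0.37  1.78  0.36  0.69 -2.42] [-0.56  0.37  1.78  0.36  0.69  0.72]
(430, -285, 320) 0.3 [-0.7   0.17  1.97  0.29  0.8  -2.5 ] [-0.7   0.17  1.97  0.29  0.8   0.64]
(430, -285, 320) 0.15 [-0.65  0.2   1.91  0.12  0.92 -2.34] [-0.65  0.2   1.91  0.12  0.92  0.8 ]
(617, -285, 309) 0 [-0.45  0.5   1.49 -0.    1.15 -2.07] [-0.45  0.5   1.49 -0.    1.15  1.07]
```

```bash
cat >> h.py <<'E'
def ftilt(t,yaw=.053):
    return (R.from_quat(tilt(t,yaw))*R.from_euler('z',np.pi)).as_quat()
E
python3 - <<'E'
from h import *
A=np.array
env.move_l(A([420,-255,310.]),rate=180)
env.reach(A([470,-285,335.]),ftilt(.5))
env.hold(.1)
s=env.read_state();print(s["tool_pos"],s["time_s"],s["qpos"].round(2))
np.save("k1.npy",wpose(s))
for n in("wrist","side","top"): cv2.imwrite(f"pics/k_{n}.png",viewer.camera(n))
a=cv2.imread("pics/k_side.png");cv2.imwrite("pics/k_sidec.png",cv2.resize(a[200:370,330:490],None,fx=4.5,fy=3.5,interpolation=cv2.INTER_CUBIC))
a=cv2.imread("pics/k_top.png");cv2.imwrite("pics/k_topc.png",cv2.resize(a[170:300,400:500],None,fx=5,fy=4.5,interpolation=cv2.INTER_CUBIC))
E
```

```text
[ 470.03928557 -284.95632257  334.91262102] 20.3417 [-0.71  0.18  1.97  0.54  0.69  0.44]
```

View pics/k_sidec.png

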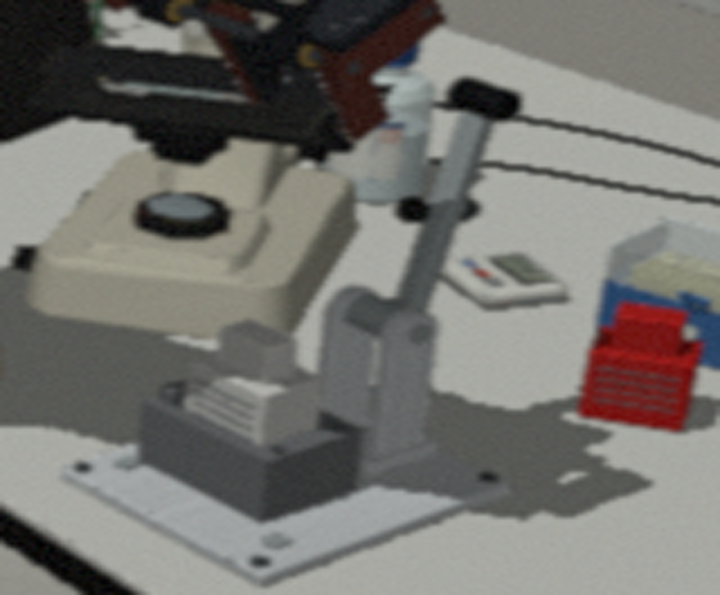

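View pics/k_topc.png

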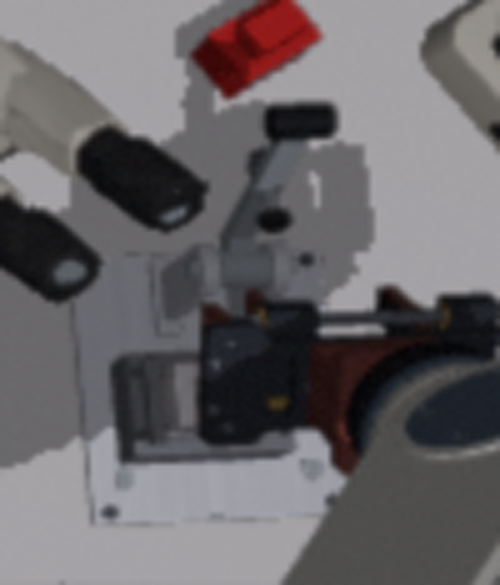

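View pics/k_wrist.png

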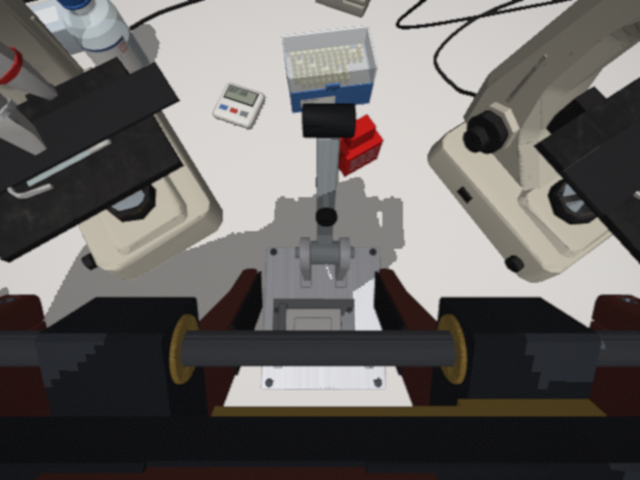

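```bash
python3 - <<'E'
from h import *
P=np.load("k1.npy")
def lsq(rays):
    M=np.zeros((3,3));b=np.zeros(3)
    for o,d in rays:
        d=d/np.linalg.norm(d);Q=np.eye(3)-np.outer(d,d);M+=Q;b+=Q@o
    x=np.linalg.solve(M,b);return x.round(1),[np.linalg.norm((np.eye(3)-np.outer(d,d)/(d@d))@(x-o)).round(1) for o,d in rays]
w=ray("wrist",329,121,P);s=ray("side",438,228);t=ray("top",460.2,196.7)
print(lsq([w,s,t]),lsq([s,t]),lsq([w,s]))
# hinge axis: wrist cheek pivot mid (325,250)
o,d=w; print(o+d*((-283-o[1])/d[1]) if 0 else "")
for yaw in [.053]:
    xv=np.array([np.cos(yaw),np.sin(yaw),0])
    H=np.array([504.2,-288.8,108])+60*xv;print("hinge",H.round(1))
    for k in (lsq([w,s,t])[0],lsq([s,t])[0]):
        v=k-H; a=v@xv; yv=np.array([-xv[1],xv[0],0]); print("rel",a.round(1),(v@yv).round(1),v[2].round(1),"rad",np.hypot(a,v[2]).round(1),"theta",(np.arctan2(v[2],-a)-.1326).round(3))
E
```

```text
(array([ 617.8, -285.3,  248.3]), [np.float64(1.3), np.float64(1.5), np.float64(1.1)]) (array([ 617.5, -286.2,  248.5]), [np.float64(1.1), np.float64(1.1)]) (array([ 619.6, -284.5,  247.3]), [np.float64(1.0), np.float64(1.0)])

hinge [ 564.1 -285.6  108. ]
rel 53.6 -2.5 140.3 rad 150.2 theta 1.803
rel 53.3 -3.4 140.5 rad 150.3 theta 1.801
```

```bash
cat >> h.py <<'E'
YAW=.053; XV=np.array([np.cos(YAW),np.sin(YAW),0]); H=np.array([564.3,-288.0,108.])
H[1]+=0.4
def handle(th):
    c,s=np.cos(th),np.sin(th)
    return H+XV*(-150*c+20*s)+np.array([0,0,20*c+150*s])
def zt(t): return R.from_quat(ftilt(t)).as_matrix()[:,2]
E
python3 - <<'E'
from h import *
h0=handle(1.803);print(h0)
z=zt(.5);print(z)
env.move_l(h0-(61+55)*z,rot=ftilt(.5),rate=150)
hit=env.move_l(h0-61*z,rate=80,f_stop=5)
s=env.read_state();print(hit,s["tool_pos"],s["force"].round(1),s["time_s"])
for n in("wrist","side"): cv2.imwrite(f"pics/m_{n}.png",viewer.camera(n))
# feasibility of swing
for th in np.linspace(1.8,.4,11):
    t=.5*max(0,(th-.6)/1.2); q=env.ik(handle(th)-61*zt(t),ftilt(t)); print(th.round(2),None if q is None else q.round(2))
E
```

```text
[ 618.20582504 -284.74031315  249.37179428]
[ 0.47875234  0.02539766 -0.87758256]
False [ 589.14126418 -286.32670906  302.99470659] [-0.   0.  -0.5] 22.1083
1.8 [-0.57  0.36  1.8   0.5   0.62  0.59]
1.66 [-0.57  0.34  1.79  0.41  0.68  0.67]
1.52 [-0.58  0.32  1.8   0.34  0.74  0.72]
1.38 [-0.59  0.31  1.8   0.27  0.79  0.76]
1.24 [-0.59  0.3   1.81  0.22  0.83  0.8 ]
1.1 [-0.6   0.3   1.81  0.16  0.87  0.83]
0.96 [-0.6   0.3   1.82  0.12  0.9   0.85]
0.82 [-0.6   0.31  1.83  0.07  0.93  0.88]
0.68 [-0.6   0.33  1.84  0.02  0.95  0.9 ]
0.54 [-0.6   0.34  1.86 -0.    0.94  0.91]
0.4 [-0.62  0.36  1.89 -0.    0.89  0.9 ]
```

View pics/m_wrist.png

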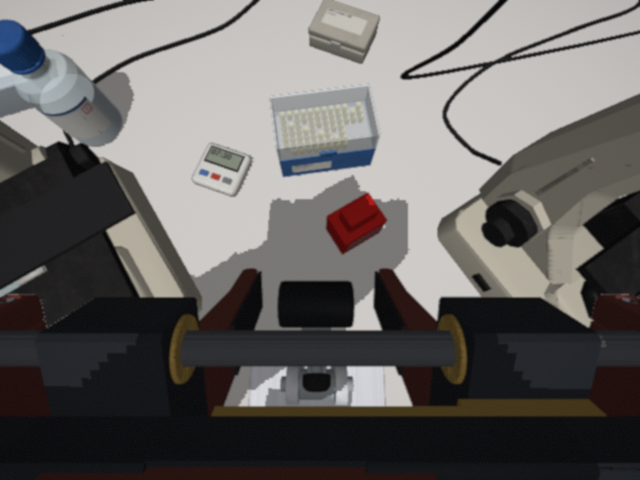

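View pics/m_side.png

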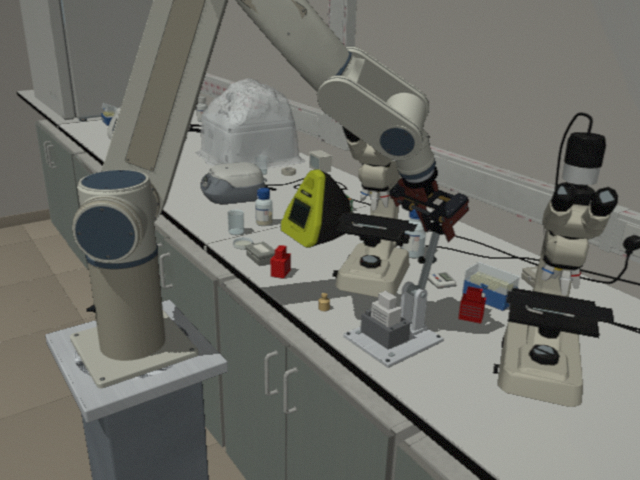

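The handle sits centred between the fingers (columns 279–353, with the fingers at about 260 and 377). I close on it and swing.

```bash
python3 - <<'E'
from h import *
set_gripper(28)
s=env.read_state();print(s["width"],s["force"].round(1),s["tool_pos"])
f0=s["force"]
for th in np.linspace(1.803,.42,11)[1:]:
    t=.5*max(0,(th-.6)/1.2)
    env.move_l(handle(th)-61*zt(t),rot=ftilt(t),rate=90)
    s=env.read_state();f=s["force"]-f0;print(round(th,2),f.round(1),s["width"].round(1),s["time_s"])
    if np.linalg.norm(f)>30: break
for n in("wrist","side"): cv2.imwrite(f"pics/n_{n}.png",viewer.camera(n))
E
```

```text
34.19075176289889 [-2.2  4.4  3.1] [ 588.95428388 -285.60790984  303.14630861]Traceback (most recent call last):
  File "<stdin>", line 8, in <module>
AttributeError: 'float' object has no attribute 'round'
```

```bash
python3 - <<'E'
from h import *
f0=np.zeros(3)
for th in np.linspace(1.803,.42,11)[2:]:
    t=.5*max(0,(th-.6)/1.2)
    env.move_l(handle(th)-61*zt(t),rot=ftilt(t),rate=90)
    s=env.read_state();f=s["force"]-f0;print(round(th,2),f.round(1),s["width"],s["time_s"])
    if np.linalg.norm(f)>30: break
for n in("wrist","side"): cv2.imwrite(f"pics/n_{n}.png",viewer.camera(n))
E
```

```text
1.53 [-4.7  5.7  2.3] 33.61761671072144 23.4167
1.39 [-3.   6.3  4.3] 33.61961558477525 23.7667
1.25 [-4.6  6.2  6.7] 33.75043252173428 24.1083
1.11 [-5.8  8.3 11.4] 33.35455008333154 24.45
0.97 [-8.1  9.8 17.9] 33.14656600836524 24.7917
0.83 [-12.2   9.1  21.7] 32.64942244038964 25.1417
0.7 [-15.1   5.9  19.3] 33.03474904088087 25.4917
0.56 [-13.4   4.5  12.1] 33.24943631746938 25.8583
0.42 [-12.4   2.6   6. ] 33.396420588733776 26.2417
```

View pics/n_wrist.png

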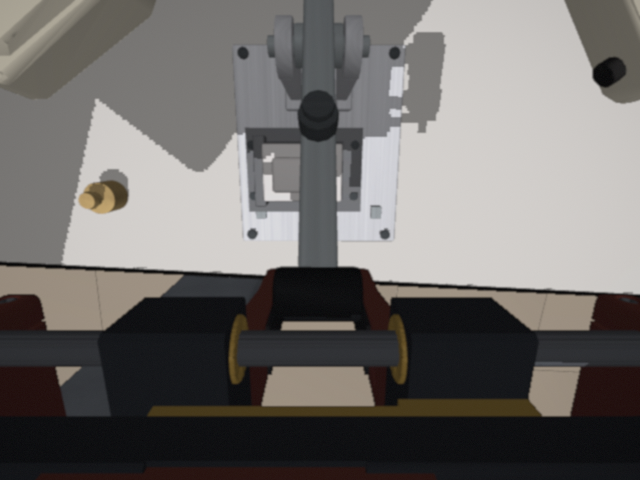

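View pics/n_side.png

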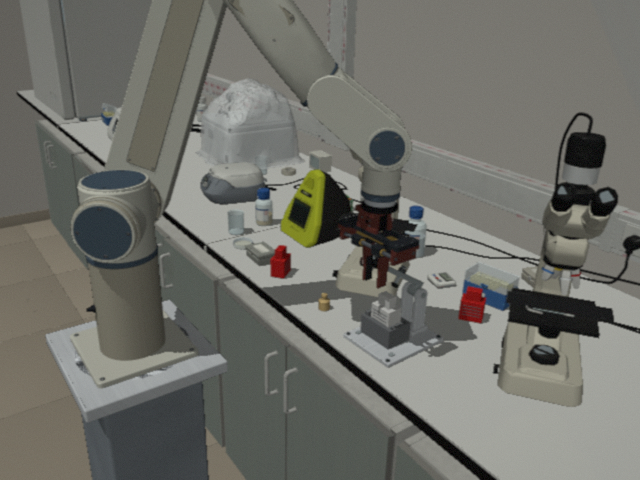

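```bash
cat > press.py <<'E'
from h import *
H[0]-=2
UP=np.array([0,0,1.])
q=ftilt(0)
set_gripper(60)
p=env.read_state()["tool_pos"].copy()
env.move_l(p+UP*55,rate=150)
set_gripper(0)
th=.44
env.move_l(handle(th)+UP*(11+80+6),rate=100)
env.hold(.3)
s=env.read_state();f0=s["force"];print(s["tool_pos"],f0.round(2),s["width"],s["time_s"])
while th>-.02:
    th-=.03
    f=(env.read_state()["force"]-f0)[2]
    hit=env.move_l(handle(th)+UP*91,rate=14,f_stop=max(1.5,11-f))
    s=env.read_state();d=s["force"]-f0
    h=s["tool_pos"][2]-91-108
    tha=np.arcsin(h/151.33)-.1326
    print(round(th,3),hit,d.round(1),round(tha,3),round(s["tool_pos"][2],1),round(s["time_s"],1))
    if d[2]>10.5 or hit: break
E
python3 press.py
```

```text
[ 435.40848857 -294.30475479  287.14565296] [ 0.52 -0.21  0.02] 0.6010579373050928 29.075
0.41 True [-1.8 -0.5  3.9] 0.461 283.7 29.5
```

```bash
cat > press2.py <<'E'
from h import *
import sys
H[0]-=2
UP=np.array([0,0,1.])
f0=np.array([.52,-.21,.02])
th=float(sys.argv[1]);dth=float(sys.argv[2]);end=float(sys.argv[3]);rate=float(sys.argv[4]);lim=float(sys.argv[5])
while th>end:
    th-=dth
    f=(env.read_state()["force"]-f0)[2]
    hit=env.move_l(handle(th)+UP*91,rate=rate,f_stop=max(1.5,lim-f))
    s=env.read_state();d=s["force"]-f0
    tha=np.arcsin((s["tool_pos"][2]-199)/151.33)-.1326
    print(round(th,3),hit,d.round(1),round(tha,3),s["tool_pos"].round(1),round(s["time_s"],1))
    if d[2]>lim-1 or hit: break
E
python3 press2.py .46 .03 .2 12 12
```

```text
0.43 True [-2.2 -0.3  4.8] 0.455 [ 433.3 -294.5  282.9] 29.7
```

```bash
python3 - <<'E'
from h import *
for i in range(5):
    env.hold(.05);s=env.read_state();print(s["force"].round(1),s["tool_pos"].round(2))
H[0]-=2
for k in range(1,8):
    env.move_l(handle(.45-.006*k)+np.array([0,0,91]),rate=12)
    s=env.read_state();print(s["force"].round(1),s["tool_pos"].round(2),round(s["time_s"],2))
cv2.imwrite("pics/o_side.png",cv2.resize(viewer.camera("side")[200:370,310:470],None,fx=4.5,fy=3.5,interpolation=cv2.INTER_CUBIC))
E
```

```text
[-1.4 -0.4  3.3] [ 433.33 -294.51  282.91]
[-1.6 -1.1  4.7] [ 433.35 -294.49  282.92]
[-2.  -0.1  5.2] [ 433.36 -294.48  282.9 ]
[-2.8 -0.8  5.7] [ 433.34 -294.5   282.87]
[-3.  -1.   4.7] [ 433.34 -294.51  282.85]
[-6.3 -0.3  9.5] [ 434.9  -294.47  281.94] 30.32
[-6.2 -1.2  8.9] [ 434.34 -294.5   281.17] 30.57
[-6.1 -1.   9.7] [ 433.82 -294.53  280.39] 30.82
[-6.3 -1.5 10. ] [ 433.25 -294.57  279.61] 31.07
[-6.3 -0.5  9.7] [ 432.84 -294.58  278.83] 31.32
[-5.8 -1.2  8.8] [ 432.34 -294.6   278.04] 31.57
[-6.6 -1.3  9.7] [ 431.88 -294.63  277.25] 31.82
```

View pics/o_side.png

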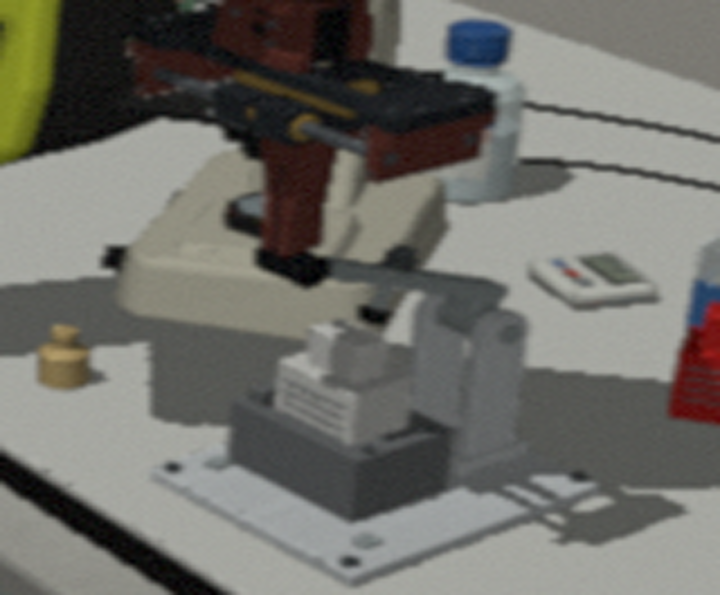

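```bash
cat > press3.py <<'E'
from h import *
import sys
H[0]-=2
f0=np.array([.52,-.21,.02])
th=float(sys.argv[1]);end=float(sys.argv[2]);dth=float(sys.argv[3]);fs=float(sys.argv[4]);lim=float(sys.argv[5])
def Fh():
    s=env.read_state();d=s["force"]-f0;r=s["tool_pos"]-H
    xc=r@XV;zc=r[2]-80
    return (-xc*d[2]+zc*(d@XV))/151.33,d,s
F=0
while th>end:
    th-=dth
    sh=max(0,min(3,(.40-th)*30))
    hit=env.move_l(handle(th)+np.array([0,0,91])-XV*sh,rate=10,f_stop=fs)
    F,d,s=Fh()
    tha=np.arcsin((s["tool_pos"][2]-199)/151.33)-.1326
    print(round(th,3),hit,"F",round(F,1),d.round(1),"th",round(tha,3),round(s["tool_pos"][2],1),round(s["time_s"],1))
    if F>lim: break
E
python3 press3.py .408 .30 .018 6 10
```

```text
0.39 False F 3.1 [-6.9 -0.7  8.1] th 0.393 274.9 32.3
0.372 False F 3.3 [-4.6 -0.6  6.7] th 0.374 272.4 32.8
0.354 False F 3.5 [-4.   0.5  6.3] th 0.356 270.0 33.2
0.336 False F 3.0 [-3.3 -0.8  5.2] th 0.338 267.6 33.7
0.318 False F 3.7 [-1.9  0.7  5. ] th 0.32 265.1 34.1
0.3 False F 4.2 [0.3 0.4 4.3] th 0.301 262.6 34.6
```

```bash
python3 press3.py .30 .105 .012 6 10
```

```text
0.288 False F 3.8 [1.3 0.4 3.3] th 0.288 260.8 34.9
0.276 False F 3.2 [-0.1 -1.3  3.5] th 0.276 259.1 35.2
0.264 False F 3.5 [-0.  -0.6  3.7] th 0.264 257.5 35.6
0.252 False F 3.6 [-1.2  0.   4.3] th 0.252 255.8 35.9
0.24 False F 4.0 [-1.2 -1.7  4.8] th 0.24 254.1 36.2
0.228 False F 4.3 [-1.6 -1.2  5.3] th 0.228 252.4 36.6
0.216 False F 4.7 [-1.5 -1.2  5.6] th 0.216 250.7 36.9
0.204 False F 4.3 [-2.  -1.3  5.3] th 0.204 249.0 37.2
0.192 False F 4.9 [-3.  -1.5  6.3] th 0.192 247.3 37.6
0.18 False F 3.9 [-3.7 -0.4  5.4] th 0.18 245.5 37.9
0.168 False F 4.2 [-4.2 -1.7  5.9] th 0.168 243.8 38.2
0.156 False F 5.4 [-5.  -1.7  7.3] th 0.156 242.0 38.6
0.144 False F 5.6 [-4.8 -0.9  7.3] th 0.143 240.2 38.9
0.132 False F 4.1 [-5.8 -2.9  6.2] th 0.131 238.5 39.2
0.12 False F 4.9 [-4.9 -3.2  6.5] th 0.119 236.7 39.6
0.108 False F 4.9 [-5.4 -2.   6.6] th 0.107 234.9 39.9
0.096 True F 6.9 [-2.4 -0.2  7.6] th 0.101 234.0 40.1
```

```bash
python3 - <<'E'
from h import *
env.hold(.1)
for i in range(4):
    env.hold(.05);print((env.read_state()["force"]-np.array([.52,-.21,.02])).round(1),env.read_state()["tool_pos"].round(2))
cv2.imwrite("pics/q_side.png",cv2.resize(viewer.camera("side")[230:370,320:450],None,fx=5,fy=4,interpolation=cv2.INTER_CUBIC))
E
```

```text
[-2.5 -0.4  7. ] [ 411.08 -295.68  234.03]
[-2.2  1.3  6.1] [ 411.08 -295.67  234.03]
[-2.4  0.8  6. ] [ 411.08 -295.69  234.05]
[-2.1 -0.7  6.2] [ 411.08 -295.68  234.05]
```

View pics/q_side.png

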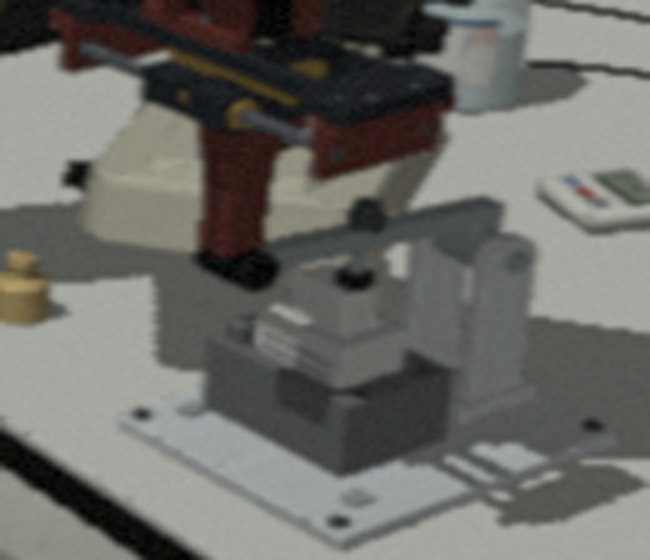

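```bash
python3 press3.py .101 .04 .004 7 11.3
```

```text
0.097 False F 10.5 [-5.8  0.3 12.2] th 0.099 233.8 40.7
0.093 False F 13.8 [-6.8 -0.  15.8] th 0.098 233.6 41.0
```

The force now rises steeply, from 7 to 10.5 to 13.8 N within 0.4 mm at about 0.098 rad, so the cartridge is on its seat. I lift off and check.

```bash
python3 - <<'E'
from h import *
p=env.read_state()["tool_pos"].copy()
env.move_l(p+np.array([0,0,8]),rate=20)
env.move_l(p+np.array([-10,0,110]),rate=130)
env.hold(.3)
s=env.read_state();print(s["force"].round(1),s["tool_pos"],s["time_s"]);np.save("r.npy",wpose(s))
a=viewer.camera("side");t=viewer.camera("top")
cv2.imwrite("pics/r_side.png",cv2.resize(a[230:370,320:450],None,fx=5,fy=4,interpolation=cv2.INTER_CUBIC))
cv2.imwrite("pics/r_top.png",cv2.resize(t[150:310,180:500],None,fx=2.5,fy=2.5,interpolation=cv2.INTER_CUBIC))
cv2.imwrite("pics/r_w.png",viewer.camera("wrist"))
# expected body-top front corner rows for underside 24/36
c=np.array([487.2,-278.5,0]);yv=np.array([-XV[1],XV[0],0])
for u in (24,36):
    k=c-20*XV-28*yv; print(u,[proj("side",k+[0,0,z]).round(1) for z in (u+54,56)], proj("side",c-11*XV-18*yv+[0,0,u+80]).round(1))
E
```

```text
[-0.1 -1.6  0.6] [ 401.14789729 -295.5594674   343.00338915] 42.8083
24 [array([388. , 316.9]), array([387.4, 325.5])] [388.6 303.5]
36 [array([388.4, 312.2]), array([387.4, 325.5])] [389.  298.7]
```

View pics/r_side.png

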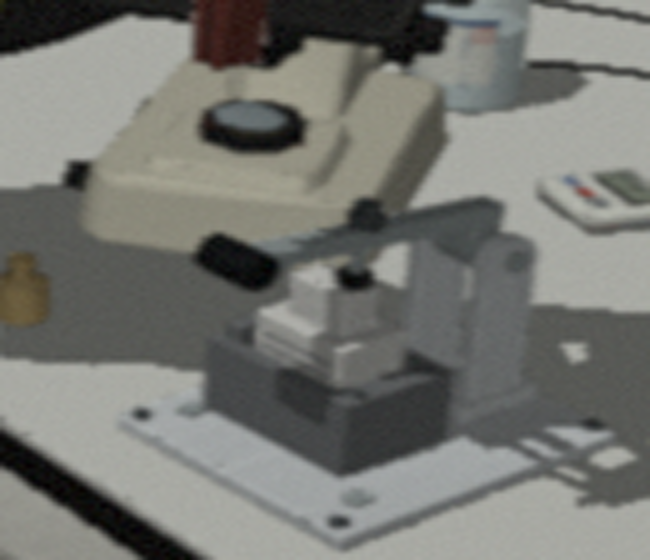

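View pics/r_top.png

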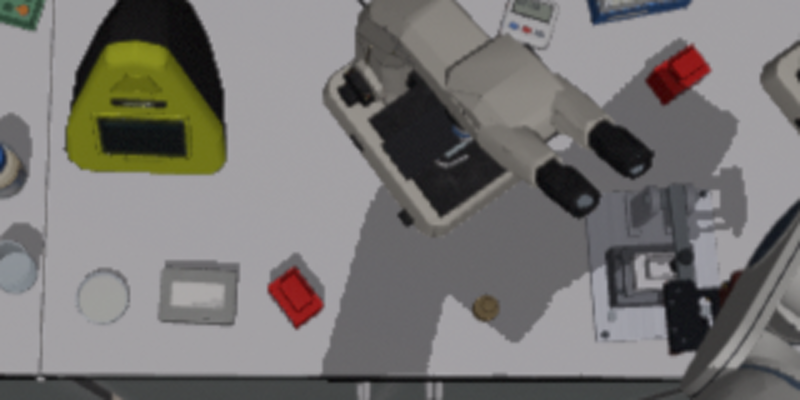

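View pics/r_w.png

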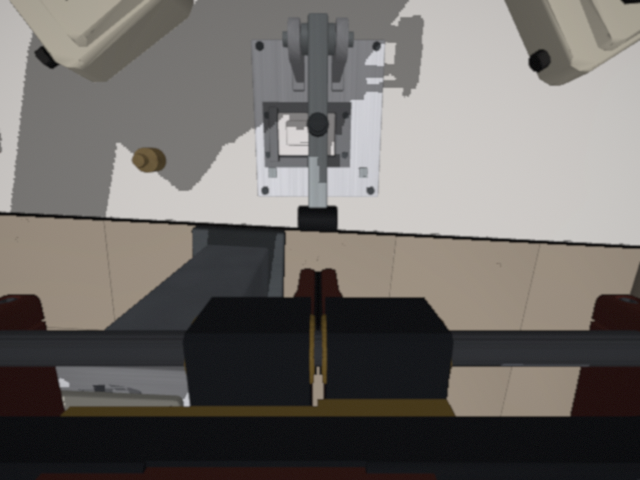

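Measured body-top corner is at row ≈316.3 in the side view. A cartridge that is home should give 316.9, and one still on the plunger 312.2, so it is home with the clamp down. The gripper is clear, so I hand the job in.

```bash
python3 -c "
from station import workorder,env
print(env.read_state()['time_s'],workorder.sign_off())"
```

```text
the job is handed in; nothing more can be done
42.9583 None
```

The filter cartridge is fully home in the fixture pocket with the clamp down, and I handed the job in at 43 s of the 72 s allowed. One early robot move may have brushed a microscope (last point below).

**What I did**
- **Cartridge:** I picked it up by its grip block and moved it against the fence until it touched at about 3 N. That put the pocket about 10.5 mm off mid-slide towards +y, within half a millimetre of the camera estimate. I backed off 1.5 mm and lowered it onto the spring plunger with about 1 N of resistance. I let it go there.
- **Clamp:** I swung the arm over by its handle, then pressed from above with closed fingers. The force rose steeply from about 7 to 14 N within 0.4 mm, at an arm angle of about 0.10 rad. I then lifted clear.

**Last checks**
- **Cartridge height:** the side view puts the body's top edge at row 316.3. I calculated 316.9 for fully home and 312.2 for still on the plunger.
- **Clamp and gripper:** the clamp stayed down, the gripper touches nothing, and the force reads near zero.
- **Bystanders:** the brass weight, petri dish and slide box look undisturbed. The beaker and bottle are only partly in that last view, but the arm did not go near them after its start.

**What was doubtful**
- **Swing force:** the handle force while swinging read about 3.5 to 5 N instead of the stated 5.5 N. The light rise on the spring did not stand out from the noise, so "home" rests on the steep rise and the picture.
- **Swing pull:** during the pinched swing the wrist force reached about 25 N, because my hinge estimate was roughly 2 mm off.
- **Possible brush with the microscope:** one early move, from above the cartridge to above the fixture, passed where I had located the left microscope's eyepieces. I saw no change in the pictures and no leftover force, and I kept clear of it afterwards, but I can't rule out contact.

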